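Gauge an unmarked bushing and store it by size

ROBOT

A 6-joint arm with a two-finger parallel gripper is mounted at the origin on a cart in front of the work surface, level with it; the furniture and walls round the work are solid. World frame = base frame: x ahead of the robot, y to its left, z up, the work surface at z = 0. Lengths are in mm, angles in rad, forces in N, time in s.
With the tool pointing down it reaches from about 350 to 950 mm from the base axis. Payload 17.4 kg.
Tool frame: the origin (TCP) lies at the very end of the fingers, on their centre line; the grasp point (between the pads) lies 19 mm behind it; z points along the fingers, y is the direction in which the jaws open and shut (so a half turn about z gives the same grasp; the last joint's range is limited). The gripper opens to 93 mm and grips with 3 to 60 N. Pads are 15 mm wide; open, the fingers measure 128 mm over their backs; the gripper's body (75 mm by 188 mm) begins 65 mm behind the grasp point.
Start: joints at [1.119, 0.116, 1.442, -0, 1.584, -0.038], TCP at [271.42, 618.032, 218.646] pointing down, gripper open.
Joint ranges: [-2.83, 2.83], [-0.83, 2.19], [0.07, 2.5], [-1.14, 4.28], [0.01, 3], [-2.97, 2.97]. Speed limits (rad/s): [1.89, 1.89, 2.22, 3.14, 3.14, 3.14].

INTERFACE

Orientations are given as a 3x3 rotation matrix whose columns are the frame's x, y, z axes.
In Python, from cell import env, imaging gives the robot as it stands.
- The arm moves only by the shell command python3 -m pendant 'ROWS' [FORCE]. ROWS is text: rows parted by semicolons, each of 7 numbers parted by spaces: the closure, from -1 (fully open) to 1 (shut), so that 0 is half open, then the shift along the tool's x, y, z scaled (see below), then the turn, a rotation vector about the tool's x, y, z scaled (see below). In form: hand dx dy dz ax ay az; .... A call has 1 to 10 rows; each row shifts and turns the commanded pose from where the row before left it, along the tool's axes as they then stand; what a row does not reach is not made up. The controller multiplies each number of a shift by 0.1 m and each number of a turn by pi rad. A row lasts 1/12 s, in which the tool goes at most 41.7 mm and 7.16 degrees, less where a joint would pass 70% of its speed; a pose out of reach is approached as far as the arm can. A call with a number of a shift or a turn outside -1 to 1 is refused whole. A call with a gripper value outside its range is refused whole. The fingers move at their own pace and stop on an object; FORCE is the grip in N (left out, the last holds). Time passes only in rows, so rows that do not move let the fingers close. It gives the time, the measured TCP pose, the force and the opening at its end, in the units of the state.
- env.observe(): the state, without advancing time (a new reading comes with each control period).
- imaging.get_image(name): name is "scene" or "top" or "wrist"; returns a dict with "image" (480x640x3 uint8, red, green, blue), "fx", "fy", "cx", "cy" (pixels), "k1" (the pictures are not rectified: a ray, as slopes to the right and down, at radius r is drawn at 1 + k1 r^2 times it, then the intrinsics apply), "cam_to_world" (4x4, takes a point from camera to world coordinates); the wrist camera has in their place "hand_eye" (4x4, takes a point from camera to tool coordinates, whose origin is the TCP and whose axes are the flange's). Camera axes: x right, y down, z forward; pixel columns grow to the right and rows downward; lengths in mm; the calibration is good to about 2 mm. A picture is of the moment at which its call begins: read the wrist's pose just before it. There is no depth.
- env.finish_job(): hands the job in, once; it reports no verdict.
The state is a dict: "t": time; "q": joint angles; "qvel": joint speeds; "joint_torque": joint torques, N m; "tool_pos": TCP position; "ee_rot": TCP orientation; "contact_force": force on the tool from outside, world axes, zero at the start; "wrist_torque": the same for the moment, N m; "width": finger opening in mm.
Only numpy, scipy, OpenCV 4.12 (cv2) and the standard library are available. Lean on these libraries where they do the work, as an engineer would, in place of code of your own. Each camera call takes 0.05 s, during which the arm holds its last target. There are 200 camera calls.

TASK

Take the brass bushing that stands on the white disc of the tray and slide it down over the stepped mandrel until it stops on its step, then keep pressing gently until the sprung mandrel has sunk about 7 mm (the black line on its stem reaches the collar) and hold it there for about a second; never push the mandrel down to its stop or force the bushing on it. See which coloured band is right under the bushing's lower edge, lift the bushing off and set it down over the storage post of that colour so that it sits level on its cone. Leave the other two bushings, the tape roll, the knob and the cup where they are.

Things in the scene. Friction and masses are not known exactly. Their poses are not given: they have to be found in the camera images.
- bushing_a_center (a point): one of three brass bushings that look alike outside: upright tube, 52 mm outside diameter, 46 mm long, 0.1 to 0.21 kg, standing on the tray; bore 24, 30 or 36 mm, not told which. The point is its centre, half-way up; z is along its axis
- bushing_b_center (a point): another of the three brass bushings: same outside, another bore; the point is its centre, half-way up, z along its axis
- bushing_c_center (a point): another of the three brass bushings: same outside, another bore; the point is its centre, half-way up, z along its axis
- white_disc (a point): centre of the white disc (72 mm across, flat) painted at one end of the grey tray (90 x 260 mm, 3 mm thick, fixed). The tray's long way is this point's y axis; the bushings stand on the tray in a row along y, 85 mm apart, the one on the white disc at the +y end
- mandrel_foot (a point): point on the axis of the upright stepped mandrel, at the underside of its red flange; z up along the axis; it sinks with the mandrel. At rest it is 22 mm above the top of a dark collar (38 mm across, top 30 mm above the table, on a fixed grey block 90 x 90 x 24 mm)
- mandrel_tip (a point): top of the mandrel, 54 mm above mandrel_foot. The tip is 8 mm in diameter, widening to 22 mm at 10 mm below the top; the bare metal nose stays 22 mm down to 19 mm below the top, where a 45-degree cone to the yellow band begins
- step_yellow (a point): on the axis, 34 mm above mandrel_foot: where the lower edge of a bushing of 24 mm bore stops, on the cone just over the yellow band (band 28 mm diameter, from 23 to 32 mm above the foot)
- step_blue (a point): on the axis, 22 mm above mandrel_foot: where the lower edge of a bushing of 30 mm bore stops, on the cone just over the blue band (band 34 mm diameter, from 11 to 20 mm above the foot)
- step_red (a point): on the axis, 10 mm above mandrel_foot: where the lower edge of a bushing of 36 mm bore stops, on the cone just over the red flange (40 mm diameter, from 0 to 8 mm above the foot)
- mandrel (a joint): how far the sprung mandrel is pressed straight down (m): 0 at rest, hard stop at 0.013. It takes about 4.4 N to start and 1.1 N more per mm. A black line on its stem comes down level with the top of the collar at about 0.007. It springs back when let go
- post_yellow_seat (a point): fixed yellow storage post. Point: on its axis, 22 mm over the table, where a 24 mm bore bushing's lower edge rests, on a cone; z up. Foot 50 mm diameter, 10 mm high; plug 28 mm diameter to 20 mm height; 45-degree cone to bare guide 20 mm diameter from 24 to 40 mm; tapers to 6 mm at its top, 50 mm high. Wider bores drop to the foot, narrower ones stop higher
- post_blue_seat (a point): fixed blue storage post. Point: on its axis, 22 mm over the table, where a 30 mm bore bushing's lower edge rests, on a cone; z up. Foot 50 mm diameter, 10 mm high; plug 34 mm diameter to 20 mm height; 45-degree cone to bare guide 26 mm diameter from 24 to 40 mm; tapers to 12 mm at its top, 50 mm high. Wider bores drop to the foot, narrower ones stop higher
- post_red_seat (a point): fixed red storage post. Point: on its axis, 22 mm over the table, where a 36 mm bore bushing's lower edge rests, on a cone; z up. Foot 50 mm diameter, 10 mm high; plug 40 mm diameter to 20 mm height; 45-degree cone to bare guide 32 mm diameter from 24 to 40 mm; tapers to 18 mm at its top, 50 mm high. Wider bores drop to the foot, narrower ones stop higher
- tape_roll: bystander: roll of brown tape lying flat, 84 mm across, 30 mm high; origin at the centre of its underside
- spare_knob: bystander: black lobed spare knob, 47 mm across, 27 mm high; origin at the centre of its underside
- cup: bystander: pale grey cup standing upright, 68 mm across, 100 mm high; origin at the centre of its underside

How it is judged:
By the outcome, as a careful person would: the job done as asked, in the order asked, and still so for the second after the job is handed in, with the robot touching nothing.
It also fails if it takes over 72 s, if anything falls off the work surface, if the arm or the gripper's body presses on something with over 40 N, if the wrist force passes 120 N, or if a joint passes its speed limit or range.

## Working session

There is one attempt and no reset: what is moved stays moved. The work goes in short steps, Python scripts to look and compute and a shell command to move; the robot and the scene stay as the last step left them, time stands still between calls to the robot, and variables do not carry over. Pictures are saved under pics/ and viewed, about 8 in all and at most 12, crops included, and the job is handed in when it is done.

```bash
mkdir -p pics
python3 - <<'E'
from cell import env, imaging
import cv2, numpy as np
o=env.observe(); print(o)
for n in ("scene","top"):
    d=imaging.get_image(n); cv2.imwrite(f"pics/{n}0.png",d["image"][:,:,::-1])
    print(n,{k:(np.round(v,4).tolist() if k!="image" else 0) for k,v in d.items()})
E
ls
```

```text
{'t': 0.0, 'q': array([ 1.11920171e+00,  1.16493690e-01,  1.44226363e+00, -1.47373882e-05,
        1.58394010e+00, -3.78096290e-02]), 'qvel': array([ 0.00195717, -0.00035586, -0.0016567 , -0.0004827 , -0.00013167,
        0.00045965]), 'joint_torque': array([ 6.97616579e-04, -7.21296501e+01, -6.22593141e+01,  7.79280486e-02,
        2.40534515e-02, -1.02200577e-04]), 'tool_pos': array([271.33941383, 617.85814775, 217.90098234]), 'ee_rot': array([[-9.15605444e-01,  4.02077668e-01, -4.68861478e-04],
       [ 4.02077940e-01,  9.15604898e-01, -1.00044566e-03],
       [ 2.70350103e-05, -1.10453235e-03, -9.99999390e-01]]), 'contact_force': array([ 0.67537705, -0.17292646, -0.78586828]), 'wrist_torque': array([ 0.00405527, -0.03153925, -0.02928169]), 'width': 93.03800071778907}
scene {'image': 0, 'fx': 465.891, 'fy': 465.891, 'cx': 312.1394, 'cy': 239.2677, 'k1': -0.0961, 'cam_to_world': [[0.6167, -0.5172, 0.5934, -45.0528], [-0.7872, -0.4104, 0.4604, -448.2075], [0.0054, -0.751, -0.6603, 748.4619], [0.0, 0.0, 0.0, 1.0]]}
top {'image': 0, 'fx': 504.3802, 'fy': 504.3802, 'cx': 321.9299, 'cy': 232.7773, 'k1': 0.024, 'cam_to_world': [[-0.015, -0.9827, 0.1844, 282.4345], [-0.9999, 0.0149, -0.002, -8.972], [-0.0008, -0.1844, -0.9829, 1399.3116], [0.0, 0.0, 0.0, 1.0]]}
pics
```

View pics/scene0.png

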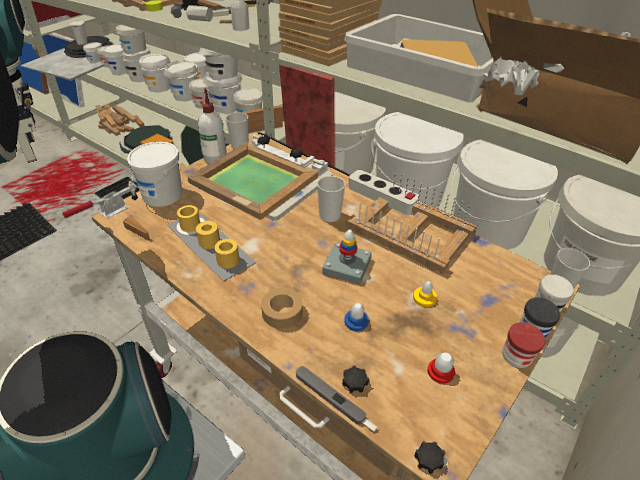

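View pics/top0.png

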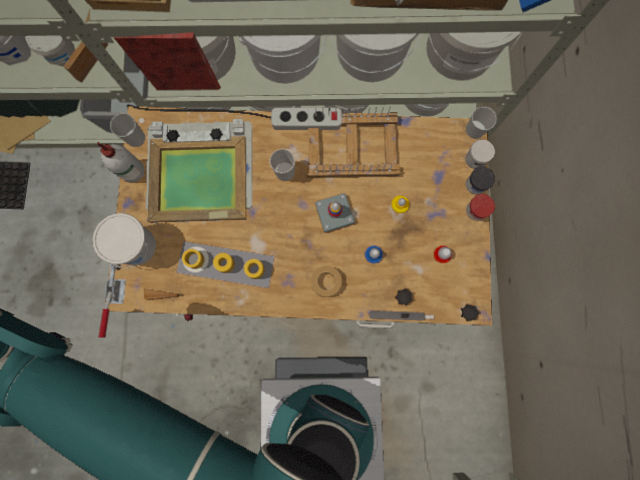

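The scene view shows the white-disc bushing at (188,220), the mandrel at (348,245), and the blue, yellow and red posts at (357,317), (426,293) and (442,367). In the top view they are at (196,259), (335,209), (373,254), (401,204) and (443,254). Next I'll triangulate these.

```bash
cat > h.py <<'E'
from cell import env, imaging
import cv2, numpy as np
def grab(n):
    o=env.observe(); d=imaging.get_image(n)
    if n=="wrist":
        T=np.eye(4); T[:3,:3]=o["ee_rot"]; T[:3,3]=o["tool_pos"]; d["cam_to_world"]=T@d["hand_eye"]
    d["K"]=np.array([[d["fx"],0,d["cx"]],[0,d["fy"],d["cy"]],[0,0,1]]); d["o"]=o
    return d
def ray(d,uv):
    p=(np.array(uv,float)-[d["cx"],d["cy"]])/[d["fx"],d["fy"]]
    s=p.copy()
    for _ in range(20): s=p/(1+d["k1"]*(s@s))
    T=d["cam_to_world"]; v=T[:3,:3]@np.r_[s,1]; return T[:3,3],v/np.linalg.norm(v)
def onz(d,uv,z):
    c,v=ray(d,uv); return c+v*(z-c[2])/v[2]
def tri(rs):
    A=np.zeros((3,3));b=np.zeros(3)
    for c,v in rs: P=np.eye(3)-np.outer(v,v);A+=P;b+=P@c
    x=np.linalg.solve(A,b); return x,[round(float(np.linalg.norm((np.eye(3)-np.outer(v,v))@(x-c))),1) for c,v in rs]
def proj(d,X):
    T=np.linalg.inv(d["cam_to_world"]); p=T[:3,:3]@np.array(X,float)+T[:3,3]; s=p[:2]/p[2]
    return s*(1+d["k1"]*(s@s))*[d["fx"],d["fy"]]+[d["cx"],d["cy"]]
E
python3 - <<'E'
from h import *
S,T=grab("scene"),grab("top")
P={"A":((187.5,212),(194.5,258)),"B":((206.5,228),(223.5,262)),"C":((227.5,246),(253.5,267)),"mtip":((349,232),(335,207)),
"btip":((357.5,307),(374,253)),"ytip":((428,284),(401.5,202)),"rtip":((445,357),(445,252)),"cup":((331,182),(283,157))}
for k,(a,b) in P.items():
    x,r=tri([ray(S,a),ray(T,b)]); print(k,x.round(1),r)
def crop(d,c,w,h,W,H): 
    x,y=c; return cv2.resize(d["image"][y-h//2:y+h//2,x-w//2:x+w//2,::-1],(W,H),interpolation=cv2.INTER_CUBIC)
r1=np.hstack([crop(S,(210,235),80,80,260,280),crop(S,(348,250),60,60,260,280),crop(S,(400,330),130,130,260,280)])
r2=np.hstack([crop(T,(225,260),100,100,260,280),crop(T,(335,209),60,60,260,280),crop(T,(408,230),100,100,260,280)])
cv2.imwrite("pics/m.png",np.vstack([r1,r2]))
W=grab("wrist");print(W["hand_eye"].round(3).tolist(),W["fx"],W["k1"]); cv2.imwrite("pics/w0.png",W["image"][:,:,::-1])
E
```

```text
A [469.4 331.8  56.3] [1.7, 1.7]
B [458.7 254.1  52.9] [0.6, 0.6]
C [445.5 172.8  51. ] [1.0, 1.0]
mtip [594.  -48.4 109.9] [2.0, 2.0]
btip [ 479.1 -152.9   49.3] [1.7, 1.7]
ytip [ 619.5 -233.4   50.3] [1.9, 1.9]
rtip [ 478.  -343.3   51.2] [0.8, 0.8]
cup [731.1  92.4 105.3] [3.7, 3.7]
[[-0.0, -0.964, -0.267, 73.397], [1.0, -0.001, 0.001, 0.519], [-0.001, -0.267, 0.964, -165.396], [0.0, 0.0, 0.0, 1.0]] 404.32169777707327 0.006336485849177834
```

View pics/m.png

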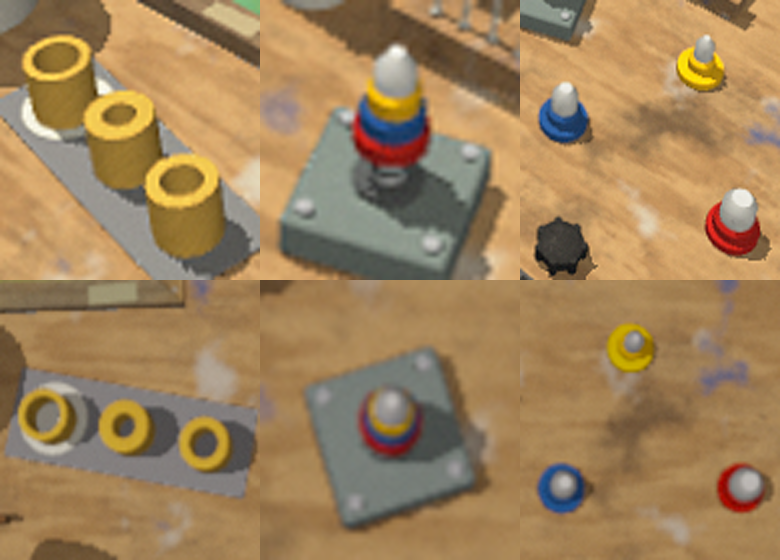

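The bore of A looks the largest, about 0.7 of the outside diameter, so 36 mm; the mandrel will confirm that. Heights and sizes agree with the text. Jaws must go across the row, with the wrist camera kept away from the bucket.

```bash
R="-1 -0.296 -0.182 0 0 0 0"; python3 -m pendant '-1 -0.296 -0.182 0 0 0 0;-1 -0.296 -0.182 0 0 0 0;-1 -0.296 -0.182 0 0 0 0;-1 -0.296 -0.182 0 0 0 0;-1 -0.296 -0.182 0 0 0 0;-1 -0.296 -0.182 0 0 0 0;-1 -0.296 -0.182 0 0 0 0;-1 -0.296 -0.182 0 0 0 0;-1 -0.296 -0.182 0 0 0 0;-1 -0.296 -0.182 0 0 0 0' 
python3 -m pendant '-1 0 0 0 0 0 -0.039;-1 0 0 0 0 0 -0.039;-1 0 0 0 0 0 -0.039;-1 0 0 0 0 0 -0.039;-1 0 0 0 0 0 -0.039;-1 0 0 0 0 0 -0.039;-1 0 0 0 0 0 -0.039;-1 0 0 0 0 0 -0.039'
python3 -m pendant '-1 0 0 0 0 0 -0.039;-1 0 0 0 0 0 -0.039;-1 0 0 0 0 0 -0.039;-1 0 0 0 0 0 -0.039;-1 0 0 0 0 0 -0.039;-1 0 0 0 0 0 -0.039;-1 0 0 0 0 0 -0.039;-1 0 0 0 0 0 0'
```

```text
t: 1.08
tool_pos: [469.9, 330.8, 218.7]
ee_rot: [[-0.916, 0.402, 0.0], [0.402, 0.916, 0.0], [-0.0, 0.0, -1.0]]
contact_force: [1.0, 0.3, 0.8]
width: 93.2
t: 1.75
tool_pos: [469.2, 332.3, 218.6]
ee_rot: [[-0.841, -0.542, -0.0], [-0.542, 0.841, -0.0], [0.0, 0.0, -1.0]]
contact_force: [1.1, -0.6, 0.9]
width: 92.8
t: 2.42
tool_pos: [469.2, 332.4, 218.6]
ee_rot: [[-0.14, -0.99, -0.0], [-0.99, 0.14, -0.0], [0.0, 0.0, -1.0]]
contact_force: [-0.5, 0.0, 0.4]
width: 93.3
```

Run:
```python
from h import *
import pickle
W=grab("wrist"); pickle.dump(W,open("w1.pkl","wb")); cv2.imwrite("pics/w1.png",W["image"][:,:,::-1])
print(W["o"]["tool_pos"], proj(W,[469,332,49]))
```

```text
[469.20477756 332.36094369 218.59848505] [321.89682337 214.95242236]
```

View pics/w1.png

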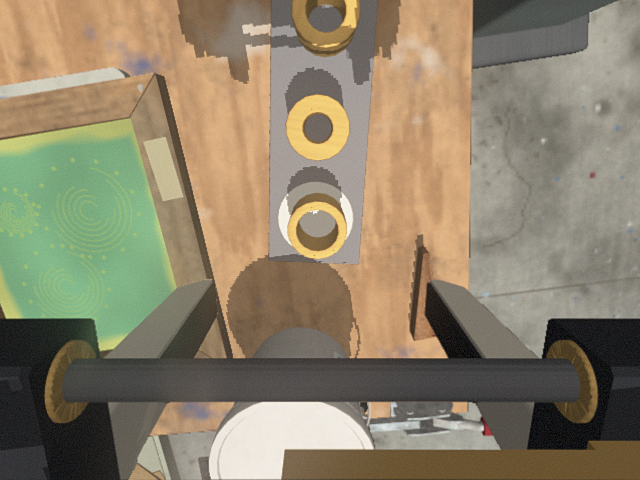

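The wrist view shows A's top rim at about (318,230), B at (318,128) and C at (325,12). The bucket at (290,440) is clear of it. I'll fit the bright rim, then take a second view from lower down.

```bash
cat >> h.py <<'E'
def rim(d,uv,r):
    """ellipse of the bright brass top face near uv: centre, axes"""
    im=d["image"].astype(int); h=cv2.cvtColor(d["image"],cv2.COLOR_RGB2HSV)
    m=((h[...,0]>15)&(h[...,0]<32)&(h[...,1]>130)&(h[...,2]>190)).astype(np.uint8)
    k=np.zeros_like(m); cv2.circle(k,(int(uv[0]),int(uv[1])),int(r),1,-1); m&=k
    n,l,s,c=cv2.connectedComponentsWithStats(m); i=1+np.argmax(s[1:,4]); m=(l==i).astype(np.uint8)
    cs,_=cv2.findContours(m,cv2.RETR_EXTERNAL,cv2.CHAIN_APPROX_NONE)
    e=cv2.fitEllipse(cv2.convexHull(max(cs,key=len))); return np.array(e[0]),e[1]
E
python3 - <<'E'
from h import *
import pickle
W=pickle.load(open("w1.pkl","rb"))
for uv in ((318,228),(318,128)):
    c,a=rim(W,uv,42); print(c,a,onz(W,c,49))
E
python3 -m pendant '-1 0 0.1 0.3 0 0 0;-1 0 0.15 0.3 0 0 0;-1 0.05 0.15 0 0 0 0;-1 0 0 0 0 0 0;-1 0 0 0 0 0 0'
python3 - <<'E'
from h import *
import pickle
V=pickle.load(open("w1.pkl","rb")); W=grab("wrist"); pickle.dump(W,open("w2.pkl","wb"))
p=proj(W,[469,332,49]);print(W["o"]["tool_pos"],p)
for uv,X in (((318,228),[469,332,49]),((318,128),[459,250,49])):
    a,_=rim(V,uv,42); b,ax=rim(W,proj(W,X),62); print(b,ax,onz(W,b,49),tri([ray(V,a),ray(W,b)]))
cv2.imwrite("pics/w2.png",W["image"][:,:,::-1])
E
```

```text
[307.68432617 230.20399475] (39.040409088134766, 49.31547546386719) [482.90356363 343.50840915  49.        ]
[317.18405151 126.81283569] (62.77885437011719, 64.78365325927734) [462.70032302 260.20905718  49.        ]
t: 2.88
tool_pos: [428.8, 333.4, 159.0]
ee_rot: [[-0.149, -0.989, 0.001], [-0.989, 0.149, 0.0], [-0.0, -0.0, -1.0]]
contact_force: [0.5, 0.4, -0.1]
width: 93.3
[428.82754805 333.3828369  159.04420341] [265.68649621 239.90888427]
[258.39657593 260.63363647] (54.9613151550293, 61.06961441040039) [477.0559151  346.44958208  49.        ] (array([483.94990656, 353.06088657,  20.437608  ]), [2.5, 2.5])
[256.88772583 131.00062561] (45.31097412109375, 58.74443817138672) [460.85624542 257.8049696   49.        ] (array([462.69216575, 258.98689722,  37.67692008]), [1.3, 1.3])
```

Run:
```python
from h import *
import pickle
o=[]
for f,c in (("w1.pkl",(318,228)),("w2.pkl",(258,255))):
    W=pickle.load(open(f,"rb")); x,y=c; s=W["image"][y-65:y+65,x-65:x+65]
    o.append(cv2.resize(s[:,:,::-1],(390,390),interpolation=cv2.INTER_NEAREST))
    h=cv2.cvtColor(s,cv2.COLOR_RGB2HSV); print(h[65,::6].tolist())
cv2.imwrite("pics/c2.png",np.hstack(o))
```

```text
[[15, 109, 197], [14, 111, 205], [14, 108, 199], [8, 23, 165], [5, 18, 167], [23, 17, 245], [20, 131, 237], [19, 135, 240], [18, 75, 139], [18, 36, 162], [18, 34, 163], [16, 34, 164], [14, 33, 160], [18, 34, 163], [17, 117, 109], [22, 127, 243], [24, 15, 247], [14, 20, 168], [14, 82, 171], [15, 102, 202], [14, 106, 215], [15, 110, 194]]
[[15, 107, 193], [15, 106, 203], [15, 104, 205], [14, 111, 196], [17, 31, 167], [13, 22, 165], [19, 127, 235], [18, 129, 197], [18, 131, 111], [18, 125, 124], [19, 68, 142], [20, 39, 164], [21, 31, 165], [20, 38, 161], [20, 36, 163], [18, 32, 160], [21, 127, 241], [18, 141, 223], [22, 16, 245], [17, 26, 198], [9, 20, 169], [15, 22, 161]]
```

View pics/c2.png

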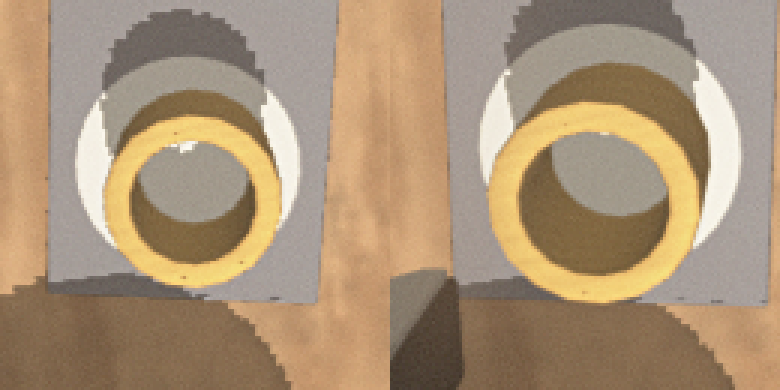

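The crop shows A's rim centred at (317.5,229.8) in view 1 and (261.0,257.3) in view 2. The bore ratio is 0.69, which means 36 mm.

```bash
sed -i 's/(h\[...,0\]>15)&(h\[...,0\]<32)&(h\[...,1\]>130)&(h\[...,2\]>190)/(h[...,0]>16)\&(h[...,0]<28)\&(h[...,1]>105)\&(h[...,2]>200)/' h.py
python3 - <<'E'
from h import *
import pickle
V,W=[pickle.load(open(f"w{i}.pkl","rb")) for i in (1,2)]
print(rim(V,(318,229),40),rim(W,(260,256),50))
a,b=(317.5,229.8),(261,257.3); print(onz(V,a,49),onz(W,b,49),tri([ray(V,a),ray(W,b)]))
a,b=rim(V,(318,127),40)[0],rim(W,(258,135),50)[0];print(a,b,onz(V,a,49),onz(W,b,49))
S=grab("scene");T=grab("top");print(proj(S,[470,345,49]),proj(T,[470,345,49]))
print(W["o"]["ee_rot"].round(4).tolist())
E
```

```text
(array([316.88272095, 229.78330994]), (56.7215461730957, 58.671146392822266)) (array([260.58236694, 257.02011108]), (65.96311950683594, 70.60894012451172))
[474.53473289 344.33355722  49.        ] [474.73040719 344.25057291  49.        ] (array([474.51052386, 344.01233592,  49.99782498]), [0.1, 0.1])
[317.35250854 127.10943604] [257.48565674 138.60375977] [462.59960034 260.45391383  49.        ] [461.39880212 262.63908064  49.        ]
[185.37246178 212.06883124] [189.90496223 258.72924157]
[[-0.1493, -0.9888, 0.0005], [-0.9888, 0.1493, 0.0003], [-0.0004, -0.0005, -1.0]]
```

Run:
```python
from h import *
import pickle
W=pickle.load(open("w2.pkl","rb")); o=W["o"]
for x in (-7.5,7.5):
  for y in (-64,-46.5,46.5,64):
    print(x,y,proj(W,o["tool_pos"]+o["ee_rot"]@[x,y,0]).round(1))
S=grab("scene");T=grab("top")
for d,n in ((S,"s"),(T,"t")):
  for X in ([470,340,49],[462,261,49]):
    c,a=rim(d,proj(d,X),16); print(n,c,a,onz(d,c,49))
W=W["image"][200:420,80:560]; cv2.imwrite("pics/f.png",cv2.resize(W[:,:,::-1],None,fx=1.6,fy=1.6))
```

```text
-7.5 -64 [179.9 313.7]
-7.5 -46.5 [219.1 313.7]
-7.5 46.5 [426.7 313.6]
-7.5 64 [465.8 313.6]
7.5 -64 [176.7 282.4]
7.5 -46.5 [216.8 282.4]
7.5 46.5 [429.  282.3]
7.5 64 [469.  282.3]
s [186.91116333 211.18569946] (12.238458633422852, 20.76491355895996) [474.68405574 344.73499525  49.        ]
s [205.11521912 227.40879822] (12.761146545410156, 19.520183563232422) [460.49611418 262.53042759  49.        ]
t [194.96618652 256.04055786] (8.050859451293945, 14.339951515197754) [477.09687798 331.63959486  49.        ]
t [219.69425964 263.45327759] (11.354537963867188, 15.885796546936035) [455.93251156 264.63326958  49.        ]
```

View pics/f.png

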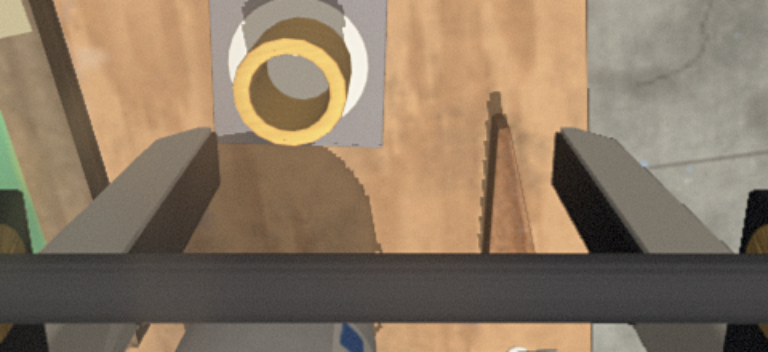

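The fingertip check matches the prediction of (217,282), so the hand-eye calibration is good. A is at (474.6,344.1) with its top at 50 mm, and the scene view agrees. Next I go over it and down.

```bash
python3 -m pendant '-1 -0.087 -0.218 0 0 0 0;-1 -0.087 -0.218 0 0 0 0;-1 0 0 0.3 0 0 0;-1 0 0 0.3 0 0 0;-1 0 0 0.2 0 0 0;-1 0 0 0.1 0 0 0;-1 0 0 0 0 0 0;-1 0 0 0 0 0 0'
python3 - <<'E'
from h import *
d=grab("wrist"); o=d["o"]; print(o["tool_pos"],o["contact_force"])
p=proj(d,[474.6,344.1,49]); c,a=rim(d,p,70); print(p,c,a,onz(d,c,49.5))
E
```

```text
t: 3.8
tool_pos: [475.0, 344.2, 69.4]
ee_rot: [[-0.147, -0.989, 0.0], [-0.989, 0.147, 0.0], [-0.0, -0.0, -1.0]]
contact_force: [-0.8, 1.1, 0.3]
width: 93.3
[475.03865421 344.24952463  69.42988556] [-0.80044646  1.05414774  0.25877989]
[323.50206282 280.56010617] [322.26055908 279.59994507] (95.57949829101562, 102.44757080078125) [475.10349735 343.31499391  49.5       ]
```

```bash
python3 -m pendant '-1 0 0 0.25 0 0 0;-1 0 0 0.2 0 0 0;-1 0 0 0.094 0 0 0;-1 0 0 0 0 0 0;1 0 0 0 0 0 0;1 0 0 0 0 0 0;1 0 0 0 0 0 0;1 0 0 0 0 0 0;1 0 0 0 0 0 0;1 0 0 0 0 0 0' 35; python3 -m pendant '1 0 0 0 0 0 0;1 0 0 0 0 0 0;1 0 0 0 0 0 0;1 0 0 0 0 0 0'
```

```text
t: 4.68
tool_pos: [474.8, 344.2, 14.7]
ee_rot: [[-0.146, -0.989, 0.0], [-0.989, 0.146, 0.0], [-0.0, -0.0, -1.0]]
contact_force: [1.2, 0.1, 0.4]
width: 57.4
t: 5.02
tool_pos: [474.7, 344.2, 14.5]
ee_rot: [[-0.146, -0.989, 0.0], [-0.989, 0.146, 0.0], [-0.0, -0.0, -1.0]]
contact_force: [-1.9, -0.9, 3.5]
width: 52.4
```

```bash
python3 -m pendant '1 0 0 -0.1 0 0 0;1 0 0 -0.25 0 0 0;1 0 0 -0.35 0 0 0;1 0 0 -0.35 0 0 0;1 0 0 -0.35 0 0 0;1 0 0 -0.35 0 0 0;1 0 0 -0.1 0 0 0;1 0 0 0 0 0 0'
python3 -m pendant '1 0.3 -0.175 0 0 0 0;1 0.3 -0.175 0 0 0 0;1 0.3 -0.175 0 0 0 0;1 0.3 -0.175 0 0 0 0;1 0.3 -0.175 0 0 0 0;1 0.3 -0.175 0 0 0 0;1 0.3 -0.175 0 0 0 0;1 0.3 -0.175 0 0 0 0;1 0.3 -0.175 0 0 0 0;1 0.3 -0.175 0 0 0 0'
python3 -m pendant '1 0 0 0 0 0 0;1 0 0 0 0 0 0;1 0 0 0 0 0 0'
python3 - <<'E'
from h import *
import pickle
d=grab("wrist"); pickle.dump(d,open("w3.pkl","wb")); cv2.imwrite("pics/w3.png",d["image"][:,:,::-1]); print(d["o"]["tool_pos"],d["o"]["contact_force"],proj(d,[594,-48,106]))
E
```

```text
t: 5.68
tool_pos: [475.4, 344.6, 202.9]
ee_rot: [[-0.146, -0.989, 0.004], [-0.989, 0.146, 0.003], [-0.003, -0.004, -1.0]]
contact_force: [-0.4, -0.3, -2.1]
width: 52.0
t: 6.52
tool_pos: [603.5, 27.7, 196.8]
ee_rot: [[-0.164, -0.986, -0.003], [-0.986, 0.164, -0.007], [0.008, 0.001, -1.0]]
contact_force: [1.7, 1.1, -2.0]
width: 52.3
t: 6.77
tool_pos: [603.2, 30.6, 197.5]
ee_rot: [[-0.16, -0.987, -0.002], [-0.987, 0.16, -0.007], [0.007, 0.001, -1.0]]
contact_force: [0.1, -0.0, -2.2]
width: 52.2
[603.16385406  30.6126689  197.4909538 ] [ 0.0639718  -0.02944566 -2.18965447] [316.16926184 117.1545652 ]
```

View pics/w3.png

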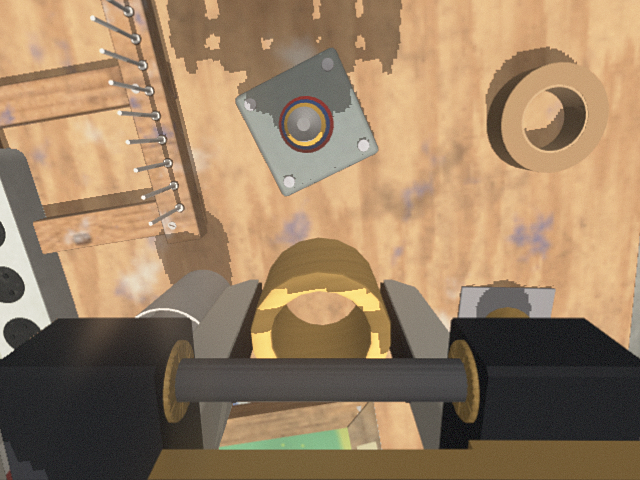

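The wrist view shows the mandrel tip at about (304,122), the flange centred at (305,124) and the block centred at about (308.6,125). The held bushing is at (322,320). The tool has tilted 0.4°, which I need to correct.

```bash
cat >> h.py <<'E'
from scipy.spatial.transform import Rotation as Ro
def plan(X,head):
    """shift/0.1m and turn/pi, in tool axes now, to bring TCP to X, tool down, jaws at heading (deg)"""
    o=env.observe(); R=o["ee_rot"]; h=np.radians(head); y=np.array([np.cos(h),np.sin(h),0]); z=np.array([0,0,-1.])
    G=np.c_[np.cross(y,z),y,z]; 
    print("now",o["tool_pos"].round(1),"shift",(R.T@(np.array(X)-o["tool_pos"])/100).round(4),"turn",(Ro.from_matrix(R.T@G).as_rotvec()/np.pi).round(4))
E
python3 - <<'E'
from h import *
import pickle
d=pickle.load(open("w3.pkl","rb"))
print(onz(d,(304,122),106),onz(d,(305,124),60),onz(d,(308.6,125.2),24))
plan([650,30,200],171)
E
```

```text
[601.81340247 -46.3934344  106.        ] [602.96808896 -45.77916884  60.        ] [601.47402228 -44.89662575  24.        ]
now [603.2  31.  198. ] shift [-0.0643 -0.4638 -0.0205] turn [ 0.0001 -0.0023 -0.001 ]
```

```bash
python3 -m pendant '1 -0.03 -0.23 -0.02 0 -0.0023 -0.001;1 -0.03 -0.23 0 0 0 0;1 0 0 0 0 0 0;1 0 0 0 0 0 0;1 0 0 0 0 0 0;1 0 0 0 0 0 0'
python3 - <<'E'
from h import *
import pickle
d=grab("wrist"); pickle.dump(d,open("w4.pkl","wb")); p=proj(d,[602,-46,85]).astype(int); print(d["o"]["tool_pos"],p,d["o"]["ee_rot"].round(4).tolist())
e=pickle.load(open("w3.pkl","rb"))
f=lambda d,p: cv2.resize(d["image"][p[1]-32:p[1]+33,p[0]-32:p[0]+33,::-1],(390,390),interpolation=cv2.INTER_NEAREST)
cv2.imwrite("pics/c4.png",np.hstack([f(e,(304,122)),f(d,p)]))
E
```

```text
t: 7.32
tool_pos: [649.5, 32.1, 201.2]
ee_rot: [[-0.161, -0.987, 0.001], [-0.987, 0.161, -0.002], [0.002, -0.001, -1.0]]
contact_force: [-0.1, 0.3, -2.2]
width: 51.8
[649.4572193   32.05689026 201.18696266] [373 108] [[-0.1613, -0.9869, 0.0012], [-0.9869, 0.1613, -0.0022], [0.002, -0.0015, -1.0]]
```

View pics/c4.png

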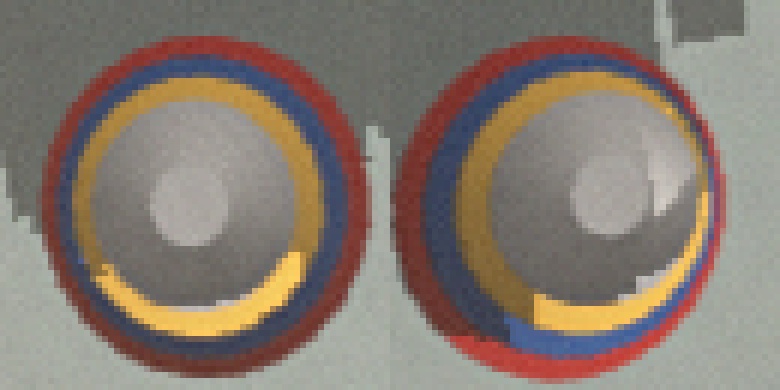

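The crops put the tip face at (303.0,123.7) and (377.5,108.1), and the red flange circle at (305.9,123.9) and (368.7,110.4).

Run:
```python
from h import *
import pickle
a,b=[pickle.load(open(f"w{i}.pkl","rb")) for i in (3,4)]
print(tri([ray(a,(303,123.7)),ray(b,(377.5,108.1))]),tri([ray(a,(305.9,123.9)),ray(b,(368.7,110.4))]))
for z,u,v in ((106,(303,123.7),(377.5,108.1)),(58,(305.9,123.9),(368.7,110.4))): print(onz(a,u,z),onz(b,v,z))
# held bushing rim: lean/offset in grip
for d in (a,b):
    o=d["o"]; X=o["tool_pos"]+o["ee_rot"]@[0,0,-34.5]; p=proj(d,X); c,s=rim(d,p,90); print(p,c,s,o["ee_rot"].T@(onz(d,c,X[2])-o["tool_pos"]))
plan([602.3,-47,200],171)
```

```text
(array([602.57101332, -45.41793366, 106.45460892]), [0.1, 0.1]) (array([602.38842449, -45.70315996,  57.65402434]), [0.1, 0.1])
[602.58935477 -45.50613859 106.        ] [602.50787101 -45.34456242 106.        ]
[602.37825402 -45.7711174   58.        ] [602.42803852 -45.6250601   58.        ]
[323.43805572 337.62099169] [290.80203247 295.65499878] (20.457645416259766, 72.66907501220703) [ 16.3414785  -11.46120815 -34.39511283]
[323.4340172  337.63307856] [286.66442871 297.53741455] (20.92117691040039, 56.3787956237793) [ 15.65679453 -12.92026529 -34.44940199]
now [649.5  31.9 201.4] shift [0.855  0.3384 0.0147] turn [-0.0006 -0.0006 -0.0016]
```

The mandrel is at (602.5,-45.6), with its tip at 106.4 and its flange at 57.7, and both heights fit the text. Next I check the bushing's offset in the grip by the silhouette's lower edge.

```bash
python3 - <<'E'
from h import *
import pickle
for i in (3,4):
    d=pickle.load(open(f"w{i}.pkl","rb")); o=d["o"]
    W=lambda t:proj(d,o["tool_pos"]+o["ee_rot"]@np.array(t,float))
    th=np.linspace(-1,1,81)
    print([ (round(r,2),W([r,0,12]).round(1).tolist()) for r in (25,26,27)])
    h=cv2.cvtColor(d["image"],cv2.COLOR_RGB2HSV)
    for u in (312,322,332): print(u,[(v,h[v,u].tolist()) for v in range(230,246,2)])
E
python3 -m pendant '1 0.3 0.12 0 -0.0006 -0.0006 -0.0016;1 0.3 0.12 0 0 0 0;1 0.255 0.1 0.014 0 0 0;1 0 0 0 0 0 0;1 0 0 0 0 0 0;1 0 0 0 0 0 0'
python3 -c "
from h import *
plan([602.5,-45.6,200],171)"
```

```text
[(25, [322.8, 236.5]), (26, [322.8, 234.4]), (27, [322.8, 232.3])]
312 [(230, [16, 97, 224]), (232, [16, 98, 229]), (234, [15, 101, 230]), (236, [16, 99, 233]), (238, [16, 111, 205]), (240, [19, 129, 136]), (242, [18, 129, 140]), (244, [16, 127, 143])]
322 [(230, [15, 110, 215]), (232, [15, 107, 220]), (234, [14, 106, 216]), (236, [15, 107, 224]), (238, [18, 126, 150]), (240, [18, 128, 147]), (242, [19, 136, 141]), (244, [18, 130, 147])]
332 [(230, [15, 118, 210]), (232, [14, 111, 209]), (234, [14, 115, 207]), (236, [14, 112, 211]), (238, [14, 110, 209]), (240, [18, 135, 142]), (242, [19, 131, 150]), (244, [17, 129, 146])]
[(25, [322.8, 236.5]), (26, [322.8, 234.4]), (27, [322.8, 232.3])]
312 [(230, [15, 107, 202]), (232, [15, 111, 206]), (234, [15, 105, 209]), (236, [15, 108, 212]), (238, [16, 115, 186]), (240, [17, 132, 135]), (242, [18, 132, 137]), (244, [18, 129, 138])]
322 [(230, [14, 93, 184]), (232, [14, 101, 184]), (234, [14, 105, 184]), (236, [14, 105, 190]), (238, [17, 125, 145]), (240, [17, 129, 140]), (242, [18, 130, 139]), (244, [18, 135, 136])]
332 [(230, [12, 78, 190]), (232, [14, 91, 201]), (234, [15, 97, 203]), (236, [15, 102, 207]), (238, [15, 104, 208]), (240, [19, 133, 140]), (242, [18, 126, 146]), (244, [19, 129, 140])]
t: 7.87
tool_pos: [602.3, -11.1, 200.4]
ee_rot: [[-0.217, -0.976, 0.0], [-0.976, 0.217, -0.029], [0.028, -0.006, -1.0]]
contact_force: [0.9, -0.2, -1.8]
width: 51.9
now [602.3 -11.1 200.4] shift [ 0.3357 -0.0765  0.0136] turn [-0.0018 -0.0091 -0.0196]
```

Joint 6 is at its limit at that heading, with q6 near -171°. I'll turn to heading 122°, which also faces the scene camera best.

```bash
python3 -m pendant '1 0 0 0 0 0 0.037;1 0 0 0 0 0 0.037;1 0 0 0 0 0 0.037;1 0 0 0 0 0 0.037;1 0 0 0 0 0 0.037;1 0 0 0 0 0 0.037;1 0 0 0 0 0 0;1 0 0 0 0 0 0'
python3 -c "
from h import *
print(env.observe()['q']);plan([602.5,-45.6,200],122)"
```

```text
t: 8.53
tool_pos: [602.5, -11.0, 199.8]
ee_rot: [[-0.791, -0.612, -0.001], [-0.612, 0.791, -0.029], [0.019, -0.023, -1.0]]
contact_force: [0.2, 0.1, -2.1]
width: 51.8
[-0.04590852 -0.03507612  1.62777266 -0.02928142  1.54847292 -2.27461231]
now [602.5 -11.  199.8] shift [ 0.2117 -0.2734  0.0084] turn [-0.0075 -0.0056  0.0318]
```

```bash
python3 -m pendant '1 0.2117 -0.2734 0 -0.0075 -0.0056 0.0318;1 0 0 0 0 0 0;1 0 0 0 0 0 0;1 0 0 0 0 0 0'
python3 -c "
from h import *
plan([602.5,-45.6,130],122)"
```

```text
t: 8.87
tool_pos: [602.2, -46.0, 200.9]
ee_rot: [[-0.849, -0.529, 0.0], [-0.529, 0.849, -0.0], [-0.0, -0.0, -1.0]]
contact_force: [-0.4, -0.5, -2.8]
width: 51.9
now [602.2 -46.  200.9] shift [-0.0047  0.0016  0.7091] turn [-0.0001  0.0001 -0.0004]
```

```bash
python3 -m pendant '1 -0.004 0 0.3 0 0 0;1 0 0 0.3 0 0 0;1 0 0 0.15 0 0 0;1 0 0 0 0 0 0'; python3 -m pendant '1 0 0 0.05 0 0 0;1 0 0 0.05 0 0 0;1 0 0 0.05 0 0 0;1 0 0 0.04 0 0 0;1 0 0 0 0 0 0;1 0 0 0 0 0 0'; python3 -c "
from h import *
plan([602.5,-45.6,97.5],122)"
```

```text
t: 9.2
tool_pos: [600.9, -44.9, 122.2]
ee_rot: [[-0.849, -0.528, -0.005], [-0.528, 0.849, 0.001], [0.004, 0.003, -1.0]]
contact_force: [-0.9, 0.7, -2.4]
width: 52.0
t: 9.7
tool_pos: [602.5, -45.8, 107.2]
ee_rot: [[-0.85, -0.526, 0.0], [-0.526, 0.85, -0.0], [-0.0, -0.0, -1.0]]
contact_force: [0.1, 0.4, -1.7]
width: 51.8
now [602.5 -45.8 107.2] shift [-0.0012  0.002   0.0966] turn [-0.0001  0.0001 -0.0013]
```

```bash
python3 -m pendant '1 0 0 0.04 0 0 0;1 0 0 0.04 0 0 0;1 0 0 0.03 0 0 0;1 0 0 0.03 0 0 0;1 0 0 0 0 0 0'; python3 -m pendant '1 0 0 0.03 0 0 0;1 0 0 0.03 0 0 0;1 0 0 0.03 0 0 0;1 0 0 0 0 0 0;1 0 0 0 0 0 0'; python3 -c "
from h import *
plan([602.5,-45.6,73.5],122);print(env.observe()['wrist_torque'])"
```

```text
t: 10.12
tool_pos: [602.2, -45.8, 92.1]
ee_rot: [[-0.85, -0.526, -0.001], [-0.526, 0.85, 0.0], [0.0, 0.0, -1.0]]
contact_force: [-0.7, -0.3, -2.8]
width: 51.7
t: 10.53
tool_pos: [602.4, -45.8, 83.8]
ee_rot: [[-0.85, -0.526, 0.0], [-0.526, 0.85, -0.0], [-0.0, -0.0, -1.0]]
contact_force: [0.4, 0.2, -3.0]
width: 51.6
now [602.4 -45.8  83.8] shift [-0.0022  0.001   0.1026] turn [-0.      0.     -0.0013]
[0.06831944 0.03510467 0.05514566]
```

```bash
python3 -m pendant '1 0 0 0.02 0 0 0;1 0 0 0.02 0 0 0;1 0 0 0 0 0 0;1 0 0 0 0 0 0';python3 -m pendant '1 0 0 0.02 0 0 0;1 0 0 0.015 0 0 0;1 0 0 0 0 0 0;1 0 0 0 0 0 0'; python3 -m pendant '1 0 0 0.015 0 0 0;1 0 0 0.01 0 0 0;1 0 0 0 0 0 0;1 0 0 0 0 0 0'
```

```text
t: 10.87
tool_pos: [602.4, -45.8, 79.8]
ee_rot: [[-0.85, -0.526, 0.0], [-0.526, 0.85, -0.0], [-0.0, -0.0, -1.0]]
contact_force: [-0.8, 0.8, -2.1]
width: 52.1
t: 11.2
tool_pos: [602.4, -45.8, 76.3]
ee_rot: [[-0.85, -0.526, 0.0], [-0.526, 0.85, -0.0], [-0.0, -0.0, -1.0]]
contact_force: [-1.5, -0.2, -2.2]
width: 51.8
t: 11.53
tool_pos: [602.4, -45.8, 73.9]
ee_rot: [[-0.85, -0.526, 0.0], [-0.526, 0.85, -0.0], [-0.0, -0.0, -1.0]]
contact_force: [-1.3, -0.2, -1.4]
width: 51.7
```

```bash
for i in 1; do python3 -m pendant '1 0 0 0.01 0 0 0;1 0 0 0 0 0 0;1 0 0 0 0 0 0'; python3 -m pendant '1 0 0 0.01 0 0 0;1 0 0 0 0 0 0;1 0 0 0 0 0 0';python3 -m pendant '1 0 0 0.01 0 0 0;1 0 0 0 0 0 0;1 0 0 0 0 0 0'; done | grep -v -e ee_rot -e width
```

```text
t: 11.78
tool_pos: [602.5, -45.8, 73.1]
contact_force: [-3.1, 0.7, 1.8]
t: 12.03
tool_pos: [602.5, -45.8, 72.1]
contact_force: [-3.4, 0.7, 2.4]
t: 12.28
tool_pos: [602.5, -45.8, 71.1]
contact_force: [-2.2, -0.7, 3.7]
```

```bash
(python3 -m pendant '1 0.004 0.003 0.01 0 0 0;1 0 0 0.01 0 0 0;1 0 0 0 0 0 0;1 0 0 0 0 0 0'; python3 -m pendant '1 0 0 0.01 0 0 0;1 0 0 0.005 0 0 0;1 0 0 0 0 0 0;1 0 0 0 0 0 0') | grep -v -e ee_rot -e width
python3 - <<'E'
from h import *
d=grab("scene");cv2.imwrite("pics/s1.png",cv2.resize(d["image"][195:295,290:410,::-1],(720,600),interpolation=cv2.INTER_CUBIC))
for z in (62,52,30): print(((proj(d,[602.5,-45.6,z])-[290,195])*6).round())
E
```

```text
t: 12.62
tool_pos: [602.1, -45.8, 69.1]
contact_force: [-2.0, -0.4, 5.4]
t: 12.95
tool_pos: [602.2, -45.8, 67.8]
contact_force: [-2.4, 0.4, 6.5]
[348. 308.]
[346. 328.]
[343. 371.]
```

View pics/s1.png

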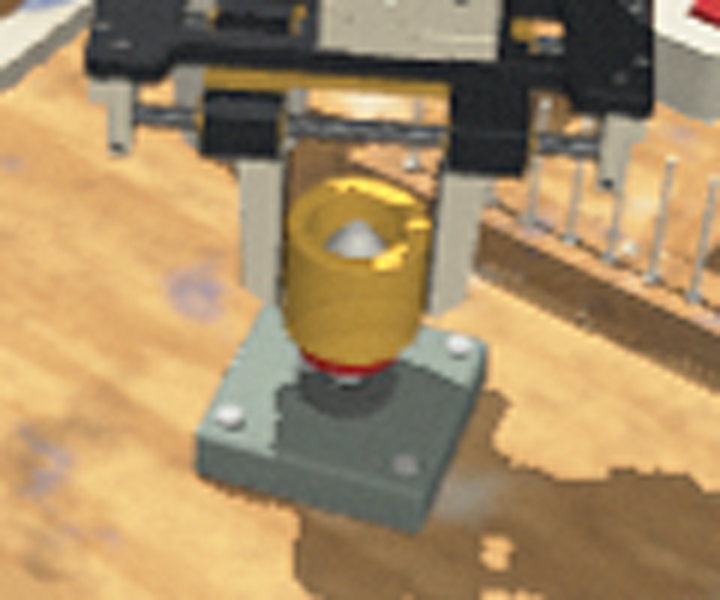

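The scene view shows red right under the bushing's edge at crop (345,362), and no blue or yellow below it. I'll press on to about 7 mm, 2 mm more, then hold.

```bash
(python3 -m pendant '1 0 0 0.01 0 0 0;1 0 0 0.01 0 0 0;1 0 0 0 0 0 0;1 0 0 0 0 0 0';for i in 1;do python3 -m pendant '1 0 0 0 0 0 0;1 0 0 0 0 0 0'; python3 -m pendant '1 0 0 0 0 0 0'; python3 -m pendant '1 0 0 0 0 0 0'; done) | grep -v -e ee_rot -e width
python3 - <<'E'
from h import *
d=grab("scene");c=d["image"][244:274,325:370,::-1]
c=np.clip(c.astype(float)*1.8,0,255).astype(np.uint8)
cv2.imwrite("pics/s2.png",cv2.resize(c,(720,480),interpolation=cv2.INTER_CUBIC))
E
```

```text
t: 13.33
tool_pos: [602.2, -45.8, 66.0]
contact_force: [-4.0, 0.9, 9.2]
t: 13.5
tool_pos: [602.2, -45.8, 66.0]
contact_force: [-2.2, 0.1, 8.0]
t: 13.58
tool_pos: [602.2, -45.8, 66.1]
contact_force: [-2.2, 0.2, 8.6]
t: 13.67
tool_pos: [602.2, -45.8, 66.0]
contact_force: [-3.3, 0.2, 8.3]
```

View pics/s2.png

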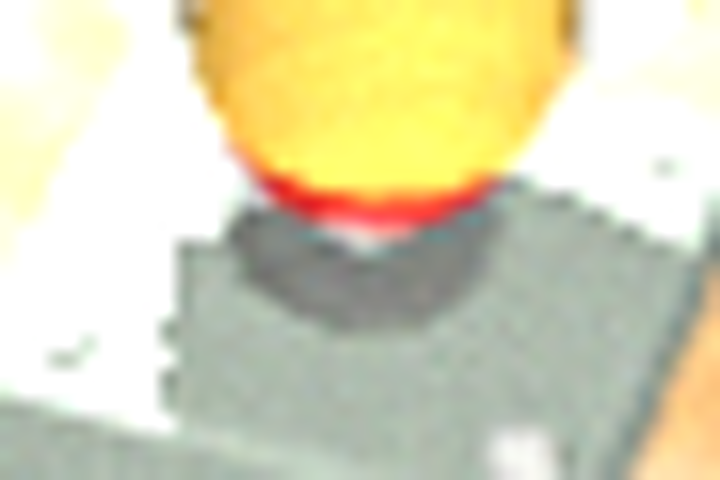

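Red again sits under the edge, and the stem meets the collar at about (370,245). Force gives 5.8 mm sunk and travel about 7 mm, so I'll add 0.5 mm and hold.

```bash
(python3 -m pendant '1 0 0 0.005 0 0 0;1 0 0 0 0 0 0;1 0 0 0 0 0 0;1 0 0 0 0 0 0;1 0 0 0 0 0 0;1 0 0 0 0 0 0;1 0 0 0 0 0 0'; python3 -m pendant '1 0 0 0 0 0 0;1 0 0 0 0 0 0;1 0 0 0 0 0 0;1 0 0 0 0 0 0;1 0 0 0 0 0 0;1 0 0 0 0 0 0;1 0 0 0 0 0 0;1 0 0 0 0 0 0;1 0 0 0 0 0 0') | grep -v -e ee_rot -e width
python3 -m pendant '1 0 0 -0.02 0 0 0;1 0 0 -0.04 0 0 0;1 0 0 -0.04 0 0 0;1 0 0 -0.08 0 0 0;1 0 0 -0.1 0 0 0;1 0 0 -0.15 0 0 0;1 0 0 -0.3 0 0 0;1 0 0 -0.3 0 0 0;1 0 0 -0.2 0 0 0;1 0 0 0 0 0 0'
python3 -m pendant '1 0 0 0 0 0 0;1 0 0 0 0 0 0'
python3 - <<'E'
from h import *
plan([478+55*0,-343,190],122)
E
```

```text
t: 14.3
tool_pos: [602.2, -45.8, 65.6]
contact_force: [-3.0, 0.0, 8.7]
t: 15.05
tool_pos: [602.2, -45.8, 65.6]
contact_force: [-3.0, 0.8, 9.2]
t: 15.88
tool_pos: [603.4, -45.9, 193.7]
ee_rot: [[-0.85, -0.526, 0.007], [-0.526, 0.85, -0.001], [-0.006, -0.004, -1.0]]
contact_force: [0.1, -0.3, -1.6]
width: 51.8
t: 16.05
tool_pos: [601.5, -45.7, 186.9]
ee_rot: [[-0.85, -0.526, -0.001], [-0.526, 0.85, 0.0], [0.001, 0.001, -1.0]]
contact_force: [0.2, 0.4, -3.3]
width: 52.1
now [601.5 -45.7 186.9] shift [ 2.6154 -1.8774 -0.0307] turn [ 0.0002 -0.0002 -0.0013]
```

```bash
python3 -m pendant '1 0.233 -0.268 0 0 0 0;1 0.233 -0.268 0 0 0 0;1 0.233 -0.268 0 0 0 0;1 0.233 -0.268 0 0 0 0;1 0.233 -0.268 0 0 0 0;1 0.233 -0.268 0 0 0 0;1 0.233 -0.268 0 0 0 0;1 0.233 -0.268 0 0 0 0' >/dev/null
python3 -m pendant '1 0 0 0 0 0 0.037;1 0 0 0 0 0 0.037;1 0 0 0 0 0 0.037;1 0 0 0 0 0 0;1 0 0 0 0 0 0;1 0 0 0 0 0 0'
python3 - <<'E'
from h import *
import pickle
d=grab("wrist"); pickle.dump(d,open("w5.pkl","wb"))
def red(d):
    h=cv2.cvtColor(d["image"],cv2.COLOR_RGB2HSV); m=((h[...,1]>150)&(h[...,2]>70)&((h[...,0]<8)|(h[...,0]>172))).astype(np.uint8)
    n,l,s,c=cv2.connectedComponentsWithStats(m); i=1+np.argmax(s[1:,4]); return s[i],c[i]
s,c=red(d); print(s,c,proj(d,[478,-343,10]))
x0,y0=s[0]+s[2]//2,s[1]+s[3]//2
print(onz(d,(s[0]+s[2]/2-.5,s[1]+s[3]/2-.5),10))
c=d["image"][max(0,y0-60):y0+60,x0-60:x0+60,::-1]; print(x0-60,max(0,y0-60))
plan([520,-330,187],102)
cv2.imwrite("pics/c5.png",cv2.resize(c,(480,4*c.shape[0]),interpolation=cv2.INTER_NEAREST))
E
```

```text
t: 17.22
tool_pos: [556.1, -325.9, 187.1]
ee_rot: [[-0.978, -0.208, -0.001], [-0.208, 0.978, 0.001], [0.001, 0.001, -1.0]]
contact_force: [0.2, 0.0, -2.1]
width: 52.2
[ 289   88   60   63 1285] [319.80700389 118.96031128] [319.62513907 116.62139263]
[ 480.00023237 -343.51056417   10.        ]
259 59
now [ 556.2 -325.9  187.4] shift [0.3628 0.0351 0.0037] turn [ 0.0001 -0.0001 -0.    ]
```

```bash
python3 -m pendant '1 0 0.2 0 0 0 0;1 0 0.2 0 0 0 0;1 0 0 0 0 0 0;1 0 0 0 0 0 0;1 0 0 0 0 0 0' | head -3
python3 - <<'E'
from h import *
import pickle
a=pickle.load(open("w5.pkl","rb")); d=grab("wrist"); pickle.dump(d,open("w6.pkl","wb"))
p=proj(d,[480,-343.5,20]).astype(int);print(p)
f=lambda d,p: cv2.resize(d["image"][p[1]-39:p[1]+39,p[0]-39:p[0]+39,::-1],(390,390),interpolation=cv2.INTER_NEAREST)
cv2.imwrite("pics/c6.png",np.hstack([f(a,(319,119)),f(d,p)]))
E
```

```text
t: 17.68
tool_pos: [548.2, -287.1, 188.0]
ee_rot: [[-0.979, -0.206, 0.001], [-0.206, 0.979, -0.0], [-0.0, -0.0, -1.0]]
[268 118]
```

View pics/c6.png

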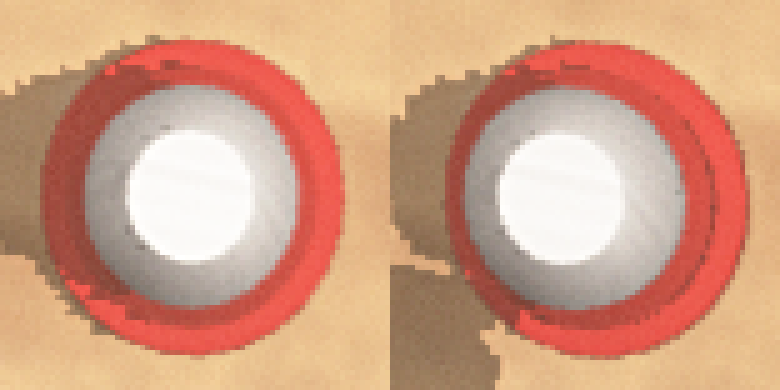

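The tip face is at (317.5,118.9) and (262.9,117.8), and the foot circle at (317.9,118.9) and (270.0,118.3).

Run:
```python
from h import *
import pickle
a,b=[pickle.load(open(f"w{i}.pkl","rb")) for i in (5,6)]
for z,u,v in ((50,(317.5,118.9),(262.9,117.8)),(9,(317.9,118.9),(270.,118.3))): print(tri([ray(a,u),ray(b,v)]),onz(a,u,z),onz(b,v,z))
plan([479.5,-344,180],102)
```

```text
(array([ 480.39531797, -344.04348187,   47.07635013]), [0.2, 0.2]) [ 480.61973567 -343.98185077   50.        ] [ 480.17388441 -343.68158136   50.        ]
(array([ 479.93059585, -344.04841157,    4.73008611]), [0.0, 0.0]) [ 480.01212453 -344.01107262    9.        ] [ 479.86420035 -343.54180135    9.        ]
now [ 548.2 -287.4  187.9] shift [ 0.7889 -0.4134  0.0793] turn [-0.0001  0.0001 -0.0009]
```

```bash
python3 -m pendant '1 0.263 -0.138 0 0 0 0;1 0.263 -0.138 0 0 0 0;1 0.261 -0.137 0 0 0 -0.0009;1 0 0 0 0 0 0;1 0 0 0.3 0 0 0;1 0 0 0.3 0 0 0;1 0 0 0.3 0 0 0;1 0 0 0.2 0 0 0;1 0 0 0 0 0 0;1 0 0 0 0 0 0'; python3 -c "
from h import *
print(env.observe()['q']);plan([479.7,-343.9,42],102)"
```

```text
t: 18.57
tool_pos: [479.3, -343.6, 77.6]
ee_rot: [[-0.978, -0.207, -0.001], [-0.207, 0.978, 0.001], [0.001, 0.001, -1.0]]
contact_force: [0.7, -0.5, -1.6]
width: 52.3
[-6.65305565e-01  6.49856141e-03  1.78857812e+00  1.45877744e-04
  1.34785101e+00 -2.44461711e+00]
now [ 479.3 -343.6   77.6] shift [-0.0032 -0.0036  0.3561] turn [ 0.0004 -0.0002 -0.0003]
```

```bash
python3 -m pendant '1 -0.003 -0.0036 0.06 0.0004 -0.0002 -0.0003;1 0 0 0.06 0 0 0;1 0 0 0.05 0 0 0;1 0 0 0.05 0 0 0;1 0 0 0 0 0 0;1 0 0 0 0 0 0'; (python3 -m pendant '1 0 0 0.04 0 0 0;1 0 0 0.04 0 0 0;1 0 0 0.03 0 0 0;1 0 0 0.03 0 0 0;1 0 0 0 0 0 0;1 0 0 0 0 0 0'; python3 -m pendant '1 0 0 0.02 0 0 0;1 0 0 0.02 0 0 0;1 0 0 0 0 0 0;1 0 0 0 0 0 0')| grep -v -e ee_rot -e width
```

```text
t: 19.07
tool_pos: [479.9, -343.8, 55.9]
ee_rot: [[-0.978, -0.208, 0.001], [-0.208, 0.978, -0.001], [-0.001, -0.001, -1.0]]
contact_force: [-1.5, 0.3, -1.8]
width: 51.9
t: 19.57
tool_pos: [479.9, -343.8, 41.7]
contact_force: [-0.3, -0.9, -1.4]
t: 19.9
tool_pos: [479.9, -343.9, 37.9]
contact_force: [0.2, -0.4, -1.5]
```

Next I go down in small steps until it contacts, expected at TCP of about 33.5.

```bash
(python3 -m pendant '1 0 0 0.015 0 0 0;1 0 0 0.015 0 0 0;1 0 0 0 0 0 0;1 0 0 0 0 0 0'; python3 -m pendant '1 0 0 0.01 0 0 0;1 0 0 0 0 0 0;1 0 0 0 0 0 0';python3 -m pendant '1 0 0 0.005 0 0 0;1 0 0 0 0 0 0;1 0 0 0 0 0 0')| grep -v -e ee_rot -e width
```

```text
t: 20.23
tool_pos: [479.9, -343.8, 34.9]
contact_force: [-0.2, 0.5, -1.5]
t: 20.48
tool_pos: [479.9, -343.9, 33.9]
contact_force: [-1.1, -0.3, -1.0]
t: 20.73
tool_pos: [480.0, -343.9, 33.6]
contact_force: [-0.8, 0.7, -1.1]
```

```bash
(python3 -m pendant '1 0 0 0.007 0 0 0;1 0 0 0 0 0 0;1 0 0 0 0 0 0'; python3 -m pendant '1 0 0 0.006 0 0 0;1 0 0 0 0 0 0;1 0 0 0 0 0 0')| grep -v -e ee_rot -e width
```

```text
t: 20.98
tool_pos: [480.0, -344.0, 33.1]
contact_force: [-1.7, -0.5, 4.5]
t: 21.23
tool_pos: [480.2, -344.1, 32.9]
contact_force: [-2.5, 0.9, 9.1]
```

It contacts at TCP 33.1, as expected for a red seat. I'll ease off, release, and go up.

```bash
python3 -m pendant '1 0 0 -0.008 0 0 0;1 0 0 0 0 0 0;1 0 0 0 0 0 0' 8; python3 -m pendant '-1 0 0 0 0 0 0;-1 0 0 0 0 0 0;-1 0 0 0 0 0 0;-1 0 0 0 0 0 0;-1 0 0 0 0 0 0;-1 0 0 0 0 0 0;-1 0 0 0 0 0 0;-1 0 0 0 0 0 0'; python3 -m pendant '-1 0 0 -0.1 0 0 0;-1 0 0 -0.2 0 0 0;-1 0 0 -0.3 0 0 0;-1 0 0 -0.4 0 0 0;-1 0 0 -0.4 0 0 0;-1 -0.3 0 -0.2 0 0 0;-1 -0.4 0 0 0 0 0;-1 0 0 0 0 0 0;-1 0 0 0 0 0 0;-1 0 0 0 0 0 0'
python3 - <<'E'
from h import *
d=grab("wrist"); s=grab("scene"); c=s["image"][150:400,170:490,::-1]
i=d["image"][:,:,::-1]; print(d["o"]["tool_pos"],proj(d,[480.2,-343.8,68]),proj(d,[480.2,-343.8,22]))
cv2.imwrite("pics/fin.png",np.vstack([cv2.resize(c,(480,375)),cv2.resize(i[20:220,160:480],(480,225))[:225]]) if 0 else np.hstack([cv2.resize(c,(400,312)),cv2.resize(i[0:250,160:480],(400,312))]))
E
```

```text
t: 21.48
tool_pos: [480.1, -343.9, 33.0]
ee_rot: [[-0.978, -0.208, 0.002], [-0.208, 0.978, -0.001], [-0.001, -0.002, -1.0]]
contact_force: [0.5, -1.0, 0.8]
width: 52.5
t: 22.15
tool_pos: [480.0, -343.8, 33.0]
ee_rot: [[-0.978, -0.208, 0.001], [-0.208, 0.978, -0.001], [-0.001, -0.001, -1.0]]
contact_force: [0.3, -0.6, 1.1]
width: 93.1
t: 22.98
tool_pos: [547.9, -329.0, 193.0]
ee_rot: [[-0.978, -0.208, 0.001], [-0.208, 0.978, -0.001], [-0.0, -0.001, -1.0]]
contact_force: [-0.9, -0.5, -0.0]
width: 92.9
[ 547.87505556 -328.97238908  192.96678472] [319.93565231 131.01203785] [320.021432   130.18662773]
```

View pics/fin.png

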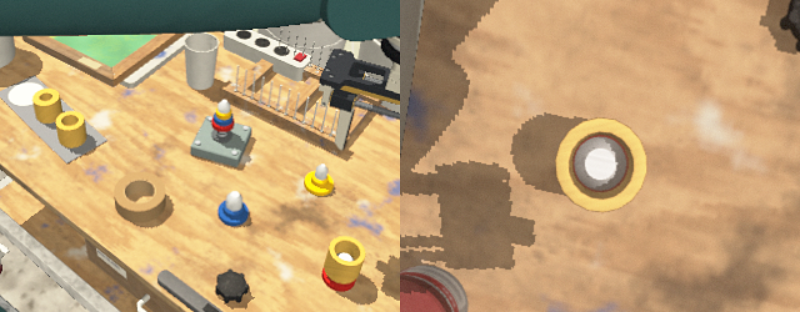

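The scene part shows the bushing upright on the red post at crop (344,263), with red below it and everything else in place. The wrist part shows its rim concentric with the post tip at crop (601,165). I'll do one numeric level check and then hand in.

Run:
```python
from h import *
d=grab("wrist"); c,a=rim(d,(320,131),50); print(c,a,onz(d,c,68), "expected dia px",[np.linalg.norm(proj(d,[480.2+26*x,-343.8+26*y,68])-proj(d,[480.2-26*x,-343.8-26*y,68])).round(1) for x,y in((1,0),(0,1))])
print(env.observe()["t"],env.finish_job())
```

```text
[321.0383606  132.40817261] (72.71522521972656, 75.1695556640625) [ 480.52532722 -343.14194322   68.        ] expected dia px [np.float64(77.4), np.float64(75.0)]
the job is handed in; nothing more can be done
23.1333 None
```

The job is done and handed in at 23.1 s. The bushing from the white disc is now on the red storage post.

- **On the mandrel:** the bushing passed the yellow and blue bands and stopped with its lower edge about 62 mm up, which is the red step. The scene image also showed red right under its edge. It was pressed down and held for about 1.5 s, with the highest sideways force about 4 N. It was then lifted off.
- **On the red post:** it made contact at the height expected for a bushing that fits this post. After release its rim sits within about 0.7 mm of the post axis. Its apparent size fits a level bushing at 68 mm to within 3%. The last scene image shows it upright, with the other two bushings, the tape roll, the knob and the cup apparently where they were.

**Checks that disagreed or were left open:**
- **Press depth:** travel gave about 7.3 mm and the spring force gave about 6.2 mm. The black line could not be made out in the image.
- **Top camera:** it put the bushing up to 12 mm away from where the wrist and scene cameras did, so I went by the wrist camera.
- **Joint limit:** joint 6 reached its limit in mid-air on the way to the mandrel and tilted the tool by 1.6°. I corrected that before going down.

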